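Press a caster bearing home with the spacer

ROBOT

A 6-joint arm with a two-finger parallel gripper is mounted at the origin on the work surface. World frame = base frame: x ahead of the robot, y to its left, z up, the work surface at z = 0. Lengths are in mm, angles in rad, forces in N, time in s.
With the tool pointing down it reaches from about 350 to 775 mm from the base axis. Payload 7.3 kg.
Tool frame: the origin (TCP) lies between the finger pads; the fingertips stand 8 mm ahead of it and the grasp point (between the pads) lies 11 mm behind it; y points along the fingers, z is the direction in which the jaws open and shut, and the axes are right-handed (so a half turn about y gives the same grasp; the last joint's range is limited). The gripper opens to 92 mm and grips with 3 to 60 N. Pads are 19 mm wide; open, the fingers measure 130 mm over their backs; the gripper's body (75 mm by 190 mm) begins 47 mm behind the grasp point.
Start: joints at [-1.283, 0.342, 1.524, -0, 1.275, -0.146], TCP at [220.693, -476.381, 234.741] pointing down, gripper open.
Joint ranges: [-2.53, 2.53], [-0.77, 2.02], [0.04, 2.7], [-1, 4.14], [0.28, 2.66], [-3.11, 3.11]. Speed limits (rad/s): [2.57, 2.57, 3.14, 3.14, 3.14, 3.14].

INTERFACE

Orientations are given as [roll, pitch, yaw] about the fixed x, y, z axes, in that order (R = Rz(yaw) Ry(pitch) Rx(roll)).
In Python, from plant import bot, vision, job gives the robot as it stands. The module is installed in compiled form; this text tells all that it offers.
- The arm moves only by the tool arm_command, never from a script. Its argument "deltas" is a list of rows, each a list of 4 numbers: the shift along the tool's x, y, z in m, then the turn about the tool's y in degrees. In form: [[x, y, z, twist], ...]. A call has 1 to 5 rows; each row shifts and turns the commanded pose from where the row before left it, along the tool's axes as they then stand; what a row does not reach is not made up. A row lasts 1/10 s, in which the tool goes at most 50 mm and 8.59 degrees, less where a joint would pass 70% of its speed; a pose out of reach is approached as far as the arm can. A call is refused whole if a number of a shift passes 0.05 or a number of a turn 8.59, either way. A call with a gripper value outside its range is refused whole. "claw" is the closure in counts, from 0 (fully open) to 255 (shut), set as the call begins (left out, the last holds). The fingers move at their own pace and stop on an object; the grip force is fixed at half the most. Time passes only in rows, so rows that do not move let the fingers close. It gives the time, the measured TCP pose, the force and the opening at its end, in the units of the state.
- bot.get_obs(): the state, without advancing time (a new reading comes with each control period).
- vision.capture(name): name is "scene" or "top"; returns a dict with "img" (480x640x3 uint8, red, green, blue), "camera_matrix" (3x3 intrinsics, pixels), "world_to_cam" (4x4, takes a point from world to camera coordinates). Camera axes: x right, y down, z forward; pixel columns grow to the right and rows downward; lengths in mm; the calibration is good to about 2 mm. A picture is of the moment at which its call begins. There is no depth.
- job.close_job(): hands the job in, once; it reports no verdict.
Trained networks look in a picture, given as the dict that the camera call returned (one of the last four; its "shot" number tells which), for a name from the list of things; names that differ only in an ending like _2 or _b are one class to them, and where a whole thing is asked for, a point or a joint stands for the part that bears it (a point fixed in the world has none). Each returns a list of dicts, best first, with "confidence" (0 to 1); they miss things now and then, are a little off and sometimes report something else, mostly with a low value. They report only what shows in the picture. A call takes as long as a camera call. They do not tell look-alikes from the thing itself.
- vision.find_in(picture, name): "xyz" ([x, y, z] in mm, in the coordinates of the camera as it stood for that picture, good to about 4 mm: the middle of the surface that is visible of it).
- vision.regions_of(picture, name): "mask" (480x640 bool, what is visible of it).
The state is a dict: "time": time; "joint_positions": joint angles; "dq": joint speeds; "tau": joint torques, N m; "tool_pos": TCP position; "tcp_rot": TCP orientation; "contact_force": force on the tool from outside, world axes, zero at the start; "moment": the same for the moment, N m; "grip_width": finger opening in mm.
Only numpy, scipy, OpenCV 4.12 (cv2) and the standard library are available. Lean on these libraries where they do the work, as an engineer would, in place of code of your own. Each camera call takes 0.05 s, during which the arm holds its last target. There are 200 camera calls.

TASK

Gently stand the tall brass bearing spacer on the bearing in the mouth of the grey caster hub and let go of it. Slide the hub's carriage by its upright handle all the way in under the plunger press, then push the black plunger knob down until it bottoms firmly on its stop, feeling for the stop and not forcing it, and hold it firmly there for a second. Let the plunger come all the way back up and leave the spacer standing in the hub, the carriage in, and the other parts where they lie.

Things in the scene. Friction and masses are not known exactly. Their poses are not given: they have to be found in the camera images.
- spacer_mid (a point): Centre (half-way up) of the bearing spacer: a plain brass tube, 30 mm outside diameter, 14 mm bore, 50 mm tall, 0.18 kg, standing upright loose on the bench; its z axis is the tube's axis. It is the taller and narrower of the two brass rings.
- hub_mouth (a point): Centre of the open mouth of the grey plastic caster hub (60 mm outside, straight bore 36 mm, upper rim at this height, about 71 to 81 mm above the bench). The hub is fixed on the carriage. x axis: the direction in which the carriage slides in, level, towards the press; z up. The bearing's flat top face lies 4 to 6 mm below the rim at the start, so the spacer stands 4 to 6 mm deep in the mouth with 3 mm play all round, its centre then 19 to 21 mm above this point.
- handle_mid (a point): Middle of the carriage's upright round steel handle post: 16 mm diameter, 50 mm tall (from 25 mm below this point, where the carriage plate is, to 25 mm above). It stands 100 mm behind the hub (in the hub's -x direction). Axes as the hub's. Take it from above or push it in the hub's +x direction.
- knob_top (a point): Centre of the flat top of the plunger's black mushroom knob (52 mm diameter, flat part 40 mm), about 262 to 272 mm above the bench at rest, free to be pushed straight down from above. The plunger is held in a grey crossbeam (32 mm thick along the slide, 180 mm wide, underside 154 mm and upper side 194 mm above the press's foot; the foot is at knob_top minus 262 mm) on two posts 140 mm apart; the carriage passes between the posts. Axes as the hub's: x is the slide direction.
- carriage (a joint): Position of the carriage along its slide, m: 0 is fully out towards the robot (starts within 0 to 0.02), 0.12 is fully home against its end stop, with the hub right under the plunger. It takes 3 N to move and stays where it is left.
- plunger (a joint): Downward travel of the plunger, m: 0 at rest. It ends where the shoulder under the knob meets the dark stop collar on the crossbeam; the collar is set differently each time, so the stop comes anywhere from 13 to 25 mm and must be felt. The return spring (3 to 7 N) and the bearing (4 N) take up to 12 N; on the stop the force climbs. Hold it there with a steady 15 to 25 N; over 30 N is forcing it.
- bearing (a joint): How far the steel bearing (33 mm) has been pushed down into the hub bore from the 4 mm deep position, m; starts within 0 to 0.002. It moves only when pressed with about 4 N and stays; the plunger's full stroke through the spacer carries it to between 0.006 and 0.019, by where the stop is. Standing the spacer on it must not push it beyond 0.005.
- bush: Bystander: short brass bush, 34 mm diameter, 20 mm bore, 16 mm tall. Origin under its centre.
- socket: Bystander: steel wrench socket, 28 mm diameter, 36 mm tall, open at the top. Origin under its centre.
- hinge: Bystander: cream plastic footplate hinge, 50 x 32 mm foot, 43 mm tall at one end. Origin under its foot.
- brake_cover: Bystander: grey nylon brake lever cover, about 110 x 26 x 20 mm, lying. Origin under its middle.
- wheel: Bystander: black rubber caster wheel lying flat, 100 mm diameter, 28 mm tall. Origin under its centre.
- driver: Bystander: screwdriver lying on the bench, about 200 mm long. Origin under its middle.
Things that resemble listed ones, but are neither listed nor needed, are in the scene too. Leave any purple look-alike of the part that bears spacer_mid alone.

How it is judged (in metres and radians):
On the way, in this order (a step that is already met when the one before it is completed fails the run):
1. the spacer stands upright in the hub's mouth on the bearing, let go, the bearing not pushed in by hand (horizontal distance between spacer_mid and hub_mouth below 0.005 m and z of spacer_mid in the frame of hub_mouth between -0.005 and 0.0235 m and angle between spacer_mid's own z axis and vertical below 0.12 rad and value of joint bearing below 0.0052 m and contact force between spacer and the fingers below 0.1 N and value of joint carriage below 0.1 m), for 0.2 s.
2. the carriage is fully home with the spacer standing in the hub and the plunger still up (horizontal distance between spacer_mid and hub_mouth below 0.005 m and z of spacer_mid in the frame of hub_mouth between -0.005 and 0.0235 m and angle between spacer_mid's own z axis and vertical below 0.12 rad and value of joint carriage above 0.118 m and value of joint plunger below 0.003 m), for 0.2 s.
3. the plunger is pressed firmly down onto its stop collar and held there, the bearing carried down through the spacer (horizontal distance between spacer_mid and hub_mouth below 0.005 m and z of spacer_mid in the frame of hub_mouth between -0.005 and 0.0235 m and angle between spacer_mid's own z axis and vertical below 0.12 rad and contact force between plunger and stop_collar above 4 N and value of joint bearing above 0.0058 m and value of joint carriage above 0.117 m), for 0.3 s.
At the end, for the whole second after the job is handed in: The bearing is at least 5.8 mm down in the hub, the spacer stands upright (within 0.12 rad) and at rest in the hub's bore on it (within 5 mm of its axis), the carriage is home within 3 mm, and the plunger is back up within 2 mm, nothing touched by the robot (horizontal distance between spacer_mid and hub_mouth below 0.005 m and z of spacer_mid in the frame of hub_mouth between -0.005 and 0.0165 m and angle between spacer_mid's own z axis and vertical below 0.12 rad and value of joint bearing above 0.0058 m and value of joint plunger below 0.002 m and value of joint carriage above 0.117 m and linear speed of spacer below 0.02 m/s).
It fails at once if the plunger knob is forced: more than 35 N from the robot (contact force between plunger and the fingers above 35 N or contact force between plunger and the arm above 35 N).
It fails at once if another part on the bench is moved more than 30 mm (distance of any of bush, socket, hinge, brake_cover, wheel, driver from where it was at the start of the episode above 0.03 m).
It also fails if it takes over 72 s, if anything falls off the work surface, if the arm or the gripper's body presses on something with over 40 N, if the wrist force passes 120 N, or if a joint passes its speed limit or range.

## Working session

There is one attempt and no reset: what is moved stays moved. The work goes in short steps, Python scripts to look and compute and a tool call to move; the robot and the scene stay as the last step left them, time stands still between calls to the robot, and variables do not carry over. Pictures are saved under pics/ and viewed, about 8 in all and at most 12, crops included, and the job is handed in when it is done.

Besides the shell and the picture viewer there is one more tool, called after "Call:" in YAML: its name, and indented under it one key for each argument. arm_command: Moves the arm, as the interface text tells. Its arguments: {"type":"object","properties":{"deltas":{"type":"array","items":{"type":"array","items":{"type":"number"}}},"claw":{"type":"number"}},"required":["deltas"]}

```bash
mkdir -p pics; cat > h.py <<'E'
import numpy as np, cv2
from plant import bot, vision, job
def w(p,xyz):
    return (np.linalg.inv(p["world_to_cam"])@np.r_[xyz,1])[:3]
def px(p,X):
    c=(p["world_to_cam"]@np.r_[X,1])[:3]; q=p["camera_matrix"]@c; return q[:2]/q[2]
def ray(p,uv,z):
    T=np.linalg.inv(p["world_to_cam"]); d=T[:3,:3]@np.linalg.inv(p["camera_matrix"])@np.r_[uv,1]; o=T[:3,3]
    return o+d*(z-o[2])/d[2]
def save(p,n): cv2.imwrite("pics/"+n,p["img"][:,:,::-1])
E
python3 - <<'E'
from h import *
o=bot.get_obs(); print({k:np.round(v,3) for k,v in o.items()})
for c in ["scene","top"]:
    p=vision.capture(c); save(p,c+"0.png"); 
    print(c,np.round(np.linalg.inv(p["world_to_cam"])[:3,3]))
    for n in ["spacer_mid","hub_mouth","handle_mid","knob_top","bush","socket","hinge","brake_cover","wheel","driver"]:
        print(n,[(np.round(w(p,d["xyz"])),np.round(px(p,w(p,d["xyz"]))),round(d["confidence"],2)) for d in vision.find_in(p,n)[:3]])
E
```

```text
{'time': np.float64(0.0), 'joint_positions': array([-1.283,  0.343,  1.525, -0.   ,  1.275, -0.146]), 'dq': array([ 0.003,  0.   , -0.001, -0.   , -0.001, -0.001]), 'tau': array([ -0.   , -43.124, -24.422,   0.072,   0.056,  -0.   ]), 'tool_pos': array([ 220.554, -475.97 ,  234.027]), 'tcp_rot': array([-1.572,  0.   , -2.708]), 'contact_force': array([-0.357, -0.415,  1.072]), 'moment': array([ 0.02 , -0.019,  0.   ]), 'grip_width': np.float64(91.743)}
scene [1348. -215.  856.]
spacer_mid [(array([ 522., -246.,   38.]), array([224., 298.]), 0.64), (array([ 484., -313.,   34.]), array([195., 294.]), 0.52), (array([ 522., -380.,   38.]), array([168., 310.]), 0.49)]
hub_mouth [(array([479., -11.,  40.]), array([311., 267.]), 0.74)]
handle_mid [(array([478.,  -8.,  37.]), array([312., 267.]), 0.87)]
knob_top [(array([688.,   5., 267.]), array([342., 249.]), 0.6)]
bush []
socket [(array([ 599., -293.,   25.]), array([208., 329.]), 0.65)]
hinge [(array([481.,  -7.,  39.]), array([312., 267.]), 0.58), (array([492., 266.,  20.]), array([408., 255.]), 0.44)]
brake_cover [(array([ 368., -441.,
[... 391 characters left out ...]
(array([519.,  -0.,  37.]), array([332., 240.]), 0.64)]
handle_mid [(array([522.,  -4.,  38.]), array([334., 239.]), 0.97), (array([668.,  12., 267.]), array([327., 162.]), 0.46)]
knob_top [(array([668.,  10., 269.]), array([328., 162.]), 0.67)]
bush []
socket [(array([ 587., -295.,   21.]), array([443., 215.]), 0.68)]
hinge [(array([479., 282.,   6.]), array([227., 256.]), 0.69), (array([580., 306.,  18.]), array([218., 218.]), 0.65), (array([ 589., -293.,   23.]), array([443., 214.]), 0.43)]
brake_cover [(array([ 362., -440.,   11.]), array([500., 301.]), 0.66)]
wheel [(array([ 623., -472.,   26.]), array([511., 201.]), 0.58)]
driver [(array([526., 448.,  22.]), array([165., 237.]), 0.85)]
```

View pics/scene0.png

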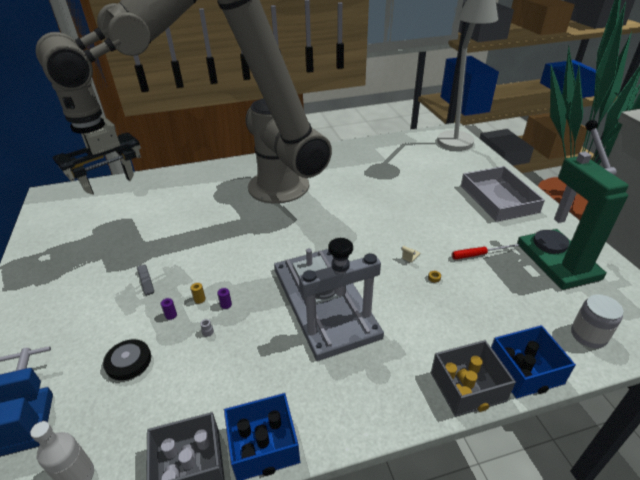

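View pics/top0.png

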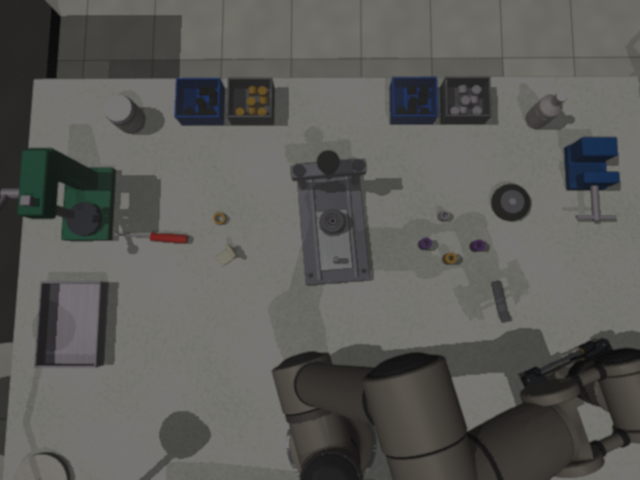

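The scene shows the brass spacer at (197,293) between two purple look-alikes at (168,308) and (224,298). In the top view it is at (451,258), the hub at (333,221), the handle at (340,260) and the knob at (328,162). I'll take enlarged crops to measure.

```bash
python3 - <<'E'
from h import *
a=vision.capture("top");b=vision.capture("scene")
r=lambda i,u,v,ww,hh,s:cv2.resize(i[v:v+hh,u:u+ww,::-1],None,fx=s,fy=s,interpolation=cv2.INTER_CUBIC)
A=r(a["img"],290,145,90,150,4)   # 360x600
B=r(b["img"],265,225,110,75,4)   #440x300
C=r(a["img"],410,225,88,60,5)
C=cv2.resize(C,(440,300))
cv2.imwrite("pics/c1.png",np.hstack([A,np.vstack([B,C])]))
for p,n in ((a,"top"),(b,"scene")):
    for nm in ["spacer_mid"]:
        for d in vision.regions_of(p,nm)[:4]:
            m=d["mask"];ys,xs=np.where(m); print(n,nm,d["confidence"],xs.mean(),ys.mean(),xs.min(),xs.max(),ys.min(),ys.max(),p["img"][m].mean(0))
    hsv=cv2.cvtColor(p["img"],cv2.COLOR_RGB2HSV)
    m=cv2.inRange(hsv,(12,110,50),(30,255,255))
    k,l,s,c=cv2.connectedComponentsWithStats(m)
    for i in range(1,k):
        if s[i,4]>15: print(n,s[i],c[i])
E
```

```text
top spacer_mid 0.55 476.72 245.48666666666668 469 484 240 251 [55.89333333 42.86       63.58      ]
top [249  86  18  19 194] [259.2628866   93.06185567]
top [247  97   9  17 115] [251.31304348 105.11304348]
top [236 107   9   8  57] [239.73684211 110.9122807 ]
top [257 107  10   8  58] [261.13793103 110.93103448]
top [214 213  11  11  57] [219.01754386 218.28070175]
top [444 253  13  11  96] [450.         258.19791667]
scene spacer_mid 0.64 197.4820512820513 293.55384615384617 191 204 284 303 [93.07179487 75.87692308 30.16410256]
scene spacer_mid 0.6 168.68273092369478 308.83935742971886 161 176 299 319 [58.39759036 31.72690763 79.59839357]
scene spacer_mid 0.47 224.11764705882354 298.9033613445378 217 231 289 309 [59.70168067 35.09243697 79.79411765]
scene [ 81   0  20  31 314] [89.88853503 12.7133758 ]
scene [101   0   7   5  16] [103.5625   1.75  ]
scene [191   0  24  12  82] [203.2804878    4.47560976]
scene [265   0   5  11  16] [266.875   5.25 ]
scene [272   0  28  31 173] [286.67630058  14.44508671]
scene [318   0  10   8  27] [322.11111111   3.59259259]
scene [344   0  13  1
[... 2870 characters left out ...]
   5  18] [504.38888889 104.94444444]
scene [509 102  14  14  35] [515.6        109.42857143]
scene [490 109   8  10  21] [493.19047619 113.19047619]
scene [ 522  108   42   61 1326] [543.37254902 136.67269985]
scene [564 123   6  34 140] [566.86428571 140.22142857]
scene [575 126  11  28 180] [579.99444444 139.12222222]
scene [572 137   2  17  26] [572.34615385 145.19230769]
scene [ 74 156  29  12  48] [ 85.375      161.83333333]
scene [429 271  12  11 109] [434.23853211 276.02752294]
scene [191 283  14  20 201] [197.6119403  292.49253731]
scene [456 356  27  39 563] [469.13143872 375.06039076]
scene [445 362  12  16 119] [451.24369748 368.44537815]
scene [478 403  11   8  64] [483.  406.5]
```

View pics/c1.png

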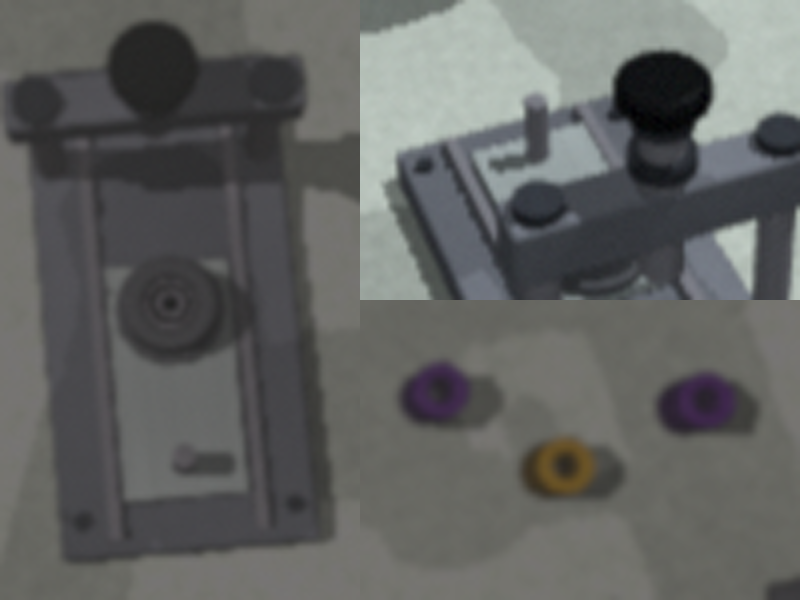

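The crop gives, in top pixels, hub bore centre ≈(332.1,220.2), handle top ≈(335.6,258.9), knob ≈(327.9,161.6) and spacer top ≈(451.1,257.2). In the scene view the handle top is ≈(309,250). The purple parts are clear of the spacer by more than 60 mm. Next I'll turn these into positions.

```bash
python3 - <<'E'
from h import *
a=vision.capture("top");b=vision.capture("scene")
def tri(u,v):
    P=[p["camera_matrix"]@p["world_to_cam"][:3] for p in (a,b)]
    X=cv2.triangulatePoints(P[0],P[1],np.float64(u).reshape(2,1),np.float64(v).reshape(2,1)).ravel();X=X[:3]/X[3]
    return X.round(1),(px(a,X)-u).round(1)
print("spacer",ray(a,(451.1,257.2),50),ray(b,(197.6,287.5),50),tri((451.1,257.2),(197.6,287.5)))
for z in (66,71,76): print("hub",ray(a,(332.1,220.2),z))
print("handle",tri((335.6,258.9),(309,249.8)))
print("knob",tri((327.9,161.6),(340.75,246.5)),ray(a,(327.9,161.6),267))
# plinth edges
for uv in [((84-.0)/4+290,145+521/4),(296/4+290,145+503/4)]: print(ray(a,uv,10))
# rails: left (84,140)->(118,540), right (228,140)->(266,527)
for A,B in (((84,140),(118,540)),((228,140),(266,527))):
    A,B=[ray(a,(290+x/4,145+y/4),20) for x,y in (A,B)]; d=A-B; print("dir",np.degrees(np.arctan2(d[1],d[0])))
E
```

```text
spacer [ 472.75639001 -306.13475008   50.        ] [ 478.8033134  -304.46107754   50.        ] (array([ 473.2, -306.2,   45.2]), array([-0.4, -0. ]))
hub [5.66437289e+02 1.83546257e-01 6.60000000e+01]
hub [5.65701032e+02 1.74360758e-01 7.10000000e+01]
hub [5.64964775e+02 1.65175260e-01 7.60000000e+01]
handle (array([464.8,  -9.1,  87.3]), array([0.1, 0. ]))
knob (array([671. ,   9.4, 258.7]), array([0., 0.])) [668.83149071   9.35232622 267.        ]
[426.89636186  56.10439248  10.        ]
[439.26687558 -84.46780793  10.        ]
dir 5.132559368641762
dir 5.360576360195006
```

Call:
arm_command:
  deltas:
    - [0, 0, 0, 6.53]
    - [0, 0, 0, 6.53]
    - [0, 0, 0, 6.53]
    - [-0.03, 0.01, -0.016, 0]
    - [-0.03, 0.01, -0.016, 0]
  claw: 95

```text
time: 1.9
tool_pos: [277.7, -439.1, 214.7]
tcp_rot: [-1.57, 0.0, -3.052]
contact_force: [1.3, 0.3, 0.2]
grip_width: 58.5
```

Call:
arm_command:
  deltas:
    - [-0.042, 0.015, -0.023, 0]
    - [-0.042, 0.015, -0.023, 0]
    - [-0.042, 0.015, -0.023, 0]
    - [-0.042, 0.015, -0.023, 0]
    - [-0.04, 0.015, -0.023, 0]

```text
time: 2.4
tool_pos: [475.2, -304.5, 139.5]
tcp_rot: [-1.57, 0.0, -3.05]
contact_force: [-0.3, -1.7, -0.1]
grip_width: 57.5
```

Call:
arm_command:
  deltas:
    - [0, 0, 0, 0]
    - [0, 0, 0, 0]
    - [0, 0, 0, 0]

```text
time: 2.7
tool_pos: [473.1, -306.5, 140.3]
tcp_rot: [-1.57, 0.0, -3.05]
contact_force: [-0.2, 0.2, 0.1]
grip_width: 57.3
```

Call:
arm_command:
  deltas:
    - [0, 0.035, 0, 0]
    - [0, 0.035, 0, 0]
    - [0, 0, 0, 0]
    - [0, 0, 0, 0]

```text
time: 3.1
tool_pos: [473.0, -306.9, 70.7]
tcp_rot: [-1.571, -0.0, -3.052]
contact_force: [-0.1, 0.4, 0.5]
grip_width: 57.1
```

```bash
python3 - <<'E'
from h import *
b=vision.capture("scene");o=bot.get_obs();print(o["tool_pos"])
t=o["tool_pos"]; i=b["img"].copy()
print("tip px",px(b,t-[0,0,8]),"spacer top if under tcp",px(b,[t[0],t[1],50]),"base",px(b,[t[0],t[1],0]), px(b,[t[0],t[1]-15,25]),px(b,[t[0],t[1]+15,25]))
cv2.imwrite("pics/c2.png",cv2.resize(i[230:330,140:270,::-1],None,fx=6,fy=6,interpolation=cv2.INTER_CUBIC))
m=cv2.inRange(cv2.cvtColor(b["img"],cv2.COLOR_RGB2HSV),(12,110,50),(30,255,255))[270:315,180:215]
ys,xs=np.where(m);print(xs.min()+180,xs.max()+180,ys.min()+270,ys.max()+270)
E
```

```text
[ 473.74221515 -307.26299386   71.70139765]
tip px [195.24335015 282.47547289] spacer top if under tcp [196.31814235 286.37005395] base [200.10490396 300.09163659] [192.25877309 294.58872745] [204.18515508 292.0680531 ]
191 204 283 303
```

View pics/c2.png

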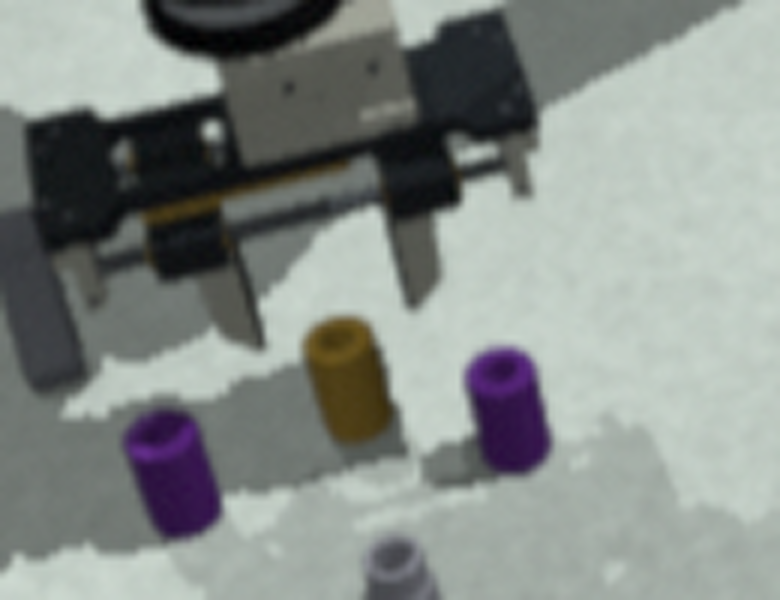

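The spacer is centred between the open fingers at crop (345,380), with the purple parts well outside. I'll descend and grip.

Call:
arm_command:
  deltas:
    - [0, 0.015, 0, 0]
    - [0, 0.015, 0, 0]
    - [0, 0.013, 0, 0]
    - [0, 0, 0, 0]
    - [0, 0, 0, 0]

```text
time: 3.65
tool_pos: [473.9, -306.3, 27.8]
tcp_rot: [-1.57, 0.001, -3.05]
contact_force: [-0.2, 0.2, -0.0]
grip_width: 57.4
```

Call:
arm_command:
  deltas:
    - [0, 0, 0, 0]
    - [0, 0, 0, 0]
    - [0, 0, 0, 0]
    - [0, 0, 0, 0]
    - [0, 0, 0, 0]
  claw: 255

```text
time: 4.15
tool_pos: [473.8, -306.2, 27.3]
tcp_rot: [-1.57, 0.001, -3.05]
contact_force: [-0.1, -0.7, 1.4]
grip_width: 28.8
```

Call:
arm_command:
  deltas:
    - [0, 0, 0, 0]
    - [0, 0, 0, 0]
    - [0, 0, 0, 0]

```text
time: 4.45
tool_pos: [473.8, -306.2, 27.3]
tcp_rot: [-1.57, 0.001, -3.05]
contact_force: [0.5, -1.1, 2.9]
grip_width: 29.3
```

Call:
arm_command:
  deltas:
    - [0, -0.013, 0, 0]
    - [0, -0.03, 0, 0]
    - [0, -0.035, 0, 0]
    - [0, -0.035, 0, 0]
    - [0, 0, 0, 0]

```text
time: 4.95
tool_pos: [475.3, -307.1, 145.1]
tcp_rot: [-1.565, 0.006, -3.05]
contact_force: [0.2, -0.1, -1.7]
grip_width: 29.1
```

Call:
arm_command:
  deltas:
    - [-0.01, 0, -0.025, 0]
    - [-0.016, 0, -0.04, 0]
    - [-0.016, 0, -0.04, 0]
    - [-0.016, 0, -0.04, 0]
    - [-0.016, 0, -0.04, 0]

```text
time: 5.45
tool_pos: [529.5, -112.8, 139.2]
tcp_rot: [-1.572, -0.002, -3.05]
contact_force: [0.4, -0.2, -2.5]
grip_width: 29.2
```

Call:
arm_command:
  deltas:
    - [-0.016, 0, -0.04, 0]
    - [-0.016, 0, -0.04, 0]
    - [-0.0126, 0, -0.032, 0]
    - [0, 0, 0, 0]
    - [0, 0, 0, 0]

```text
time: 5.95
tool_pos: [563.5, 1.5, 139.1]
tcp_rot: [-1.571, -0.002, -3.048]
contact_force: [0.2, 0.3, -2.3]
grip_width: 28.6
```

```bash
python3 - <<'E'
from h import *
o=bot.get_obs();print(o["tool_pos"],o["grip_width"],o["joint_positions"].round(2))
a=vision.capture("top");b=vision.capture("scene")
r=lambda i,u,v,ww,hh,s:cv2.resize(i[v:v+hh,u:u+ww,::-1],None,fx=s,fy=s,interpolation=cv2.INTER_CUBIC)
cv2.imwrite("pics/c3.png",np.hstack([r(b["img"],260,200,110,120,5)[:600],r(a["img"],290,180,80,200,3)]))
E
```

```text
[563.49921383   1.54512633 139.11718204] 28.61092152800301 [-0.13  0.5   1.55 -0.    1.09  1.34]
```

View pics/c3.png

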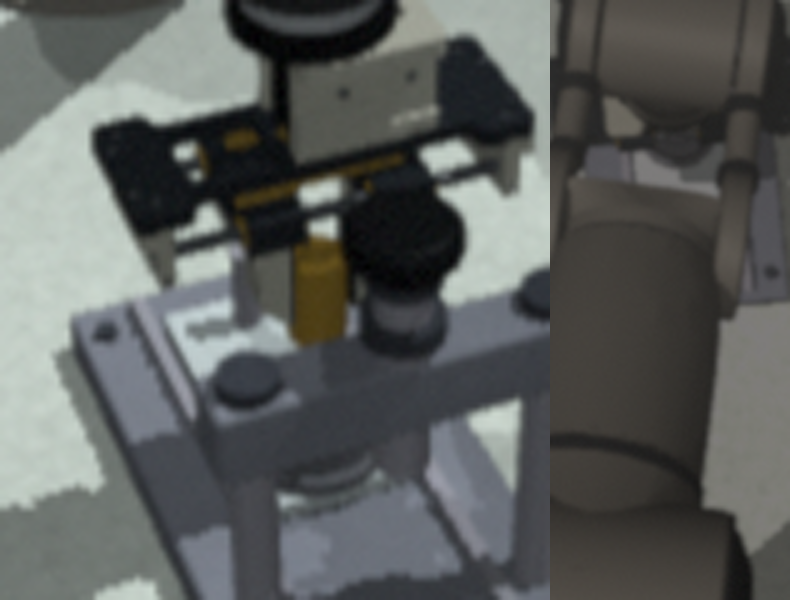

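The scene view shows the spacer held upright, bottom at crop (318,342), above the carriage. The crossbeam hides the mouth and the arm hides the top view. I'll refine the spacer-to-hub offset from the first top image by fitting projected circles.

```bash
cat > fit.py <<'E'
from h import *
from scipy.ndimage import map_coordinates
from scipy.optimize import minimize
a=vision.capture("top")
I=cv2.imread("pics/top0.png").astype(float)
def circ(x,y,z,r):
    t=np.linspace(0,2*np.pi,90,endpoint=False)
    return np.array([px(a,[x+r*np.cos(s),y+r*np.sin(s),z]) for s in t])
def score(x,y,rs,d=1.5):
    t=0
    for z,r,sg in rs:
        A,B=circ(x,y,z,r+d),circ(x,y,z,r-d)
        D=np.array([map_coordinates(I[:,:,c],[A[:,1],A[:,0]],order=1)-map_coordinates(I[:,:,c],[B[:,1],B[:,0]],order=1) for c in range(3)])
        t+=np.abs(D).sum(0).clip(0,60).mean()
    return t
if __name__=="__main__":
    out={}
    for n,x0,y0,rs in [("spacer",473,-306,[(50,15,1),(50,7,1)]),("spacer_out",473,-306,[(50,15,1)]),("hub71",565,0,[(71,30,1),(71,18,1)]),("hub76",565,0,[(76,30,1),(76,18,1)]),("hub81",565,0,[(81,30,1),(81,18,1)]),("hub76out",565,0,[(76,30,1)])]:
        g=[(score(x0+i,y0+j,rs),x0+i,y0+j) for i in np.arange(-7,7.1,.5) for j in np.arange(-7,7.1,.5)]
        g.sort(reverse=True); out[n]=(g[0][1:],rs); top=np.array(g[:8]); print(n,g[0],top[:,1:].mean(0))
    J=cv2.resize(I.astype(np.uint8),None,fx=6,fy=6,interpolation=cv2.INTER_CUBIC)
    for n in ("spacer","hub76"):
        (x,y),rs=out[n]
        for z,r,_ in rs: cv2.polylines(J,[np.int32((circ(x,y,z,r)+.5)*6-.5)],True,(0,255,0),1)
    c=lambda u,v:J[(v-30)*6:(v+30)*6,(u-30)*6:(u+30)*6]
    cv2.imwrite("pics/c4.png",np.hstack([c(451,258),c(332,222)]))
E
python3 fit.py
```

```text
spacer (np.float64(77.5311579246371), np.float64(472.0), np.float64(-305.0)) [ 471.9375 -305.0625]
spacer_out (np.float64(43.30513369545974), np.float64(469.0), np.float64(-299.0)) [ 468.875 -299.125]
hub71 (np.float64(36.11601514825071), np.float64(558.0), np.float64(5.5)) [558.25   5.75]
hub76 (np.float64(35.20078332395807), np.float64(558.0), np.float64(5.5)) [558.25   5.75]
hub81 (np.float64(34.101207067196896), np.float64(558.0), np.float64(5.5)) [558.1875   5.5   ]
hub76out (np.float64(27.736411043945402), np.float64(558.0), np.float64(5.0)) [558.5625   5.3125]
```

View pics/c4.png

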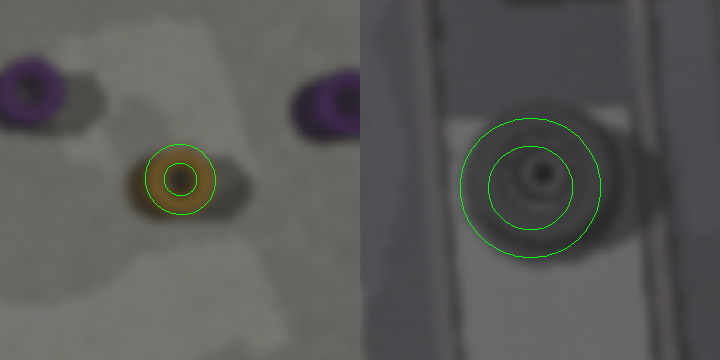

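The spacer fit is good at (472,-305). The hub fit locked onto the hub's base instead, so I'll use the bearing hole, which is clear at crop (543,173), ≈(565.4,0.2). That puts the TCP target at about (566.7,-0.4).

Call:
arm_command:
  deltas:
    - [-0.003, 0, 0.0022, 0]
    - [0, 0.013, 0, 0]
    - [0, 0.013, 0, 0]
    - [0, 0, 0, 0]
    - [0, 0, 0, 0]

```text
time: 6.6
tool_pos: [567.1, -1.1, 113.0]
tcp_rot: [-1.571, -0.002, -3.05]
contact_force: [0.4, -0.2, -1.4]
grip_width: 28.9
```

```bash
python3 - <<'E'
from fit import *
g=I.sum(2); c=g[214:227,326:339].astype(int); print(c)
w_=np.clip(np.percentile(g[217:224,329:336],35)-g[217:224,329:336],0,None); yy,xx=np.mgrid[217:224,329:336]
uv=((w_*xx).sum()/w_.sum(),(w_*yy).sum()/w_.sum()); print(uv,ray(a,uv,66),ray(a,uv,71))
for z in (71,76,81):
  for k in (30,18): print(z,k,max((score(x,y,[(z,k,1)]),x,y) for x in np.arange(562,570,.5) for y in np.arange(-3,4,.5)))
E
```

```text
[[187 178 167 171 173 166 163 168 173 171 177 182 190]
 [177 165 164 179 190 182 178 181 189 180 173 171 185]
 [170 167 169 168 170 169 167 174 180 178 176 168 176]
 [168 175 171 157 165 172 182 186 177 168 172 174 172]
 [161 169 159 168 192 187 179 192 200 185 171 181 178]
 [164 158 159 186 193 161 145 160 187 201 173 173 178]
 [178 161 169 200 183 133 113 125 178 205 175 162 175]
 [182 166 165 197 179 137 113 133 174 199 177 163 180]
 [181 174 160 176 184 171 157 171 197 191 170 174 178]
 [179 190 166 157 181 190 193 205 202 175 170 181 176]
 [181 190 178 161 156 169 175 182 177 169 178 181 177]
 [179 182 189 186 181 175 179 181 177 180 181 179 181]
 [187 181 185 193 205 211 211 208 198 185 179 183 188]]
(np.float64(331.76875323331603), np.float64(220.19762027935855)) [566.44290512   1.03845489  66.        ] [565.70662755   1.02609593  71.        ]
71 30 (np.float64(23.533102347619238), np.float64(562.0), np.float64(3.5))
71 18 (np.float64(10.206982569963824), np.float64(569.5), np.float64(1.5))
76 30 (np.float64(23.801626024379978), np.float64(562.0), np.float64(3.5))
76 18 (np.float64(10.210003022391497), np.float64(569.0), np.float64(1.5))
81 30 (np.float64(23.78898378729872), np.float64(562.0), np.float64(3.5))
81 18 (np.float64(10.038315457871278), np.float64(568.5), np.float64(1.5))
```

Call:
arm_command:
  deltas:
    - [0, 0, -0.0007, 0]
    - [0, 0.003, 0, 0]
    - [0, 0.002, 0, 0]
    - [0, 0, 0, 0]

```text
time: 7.05
tool_pos: [567.3, -0.3, 108.6]
tcp_rot: [-1.571, -0.0, -3.05]
contact_force: [-0.6, -0.1, -1.6]
grip_width: 29.0
```

Call:
arm_command:
  deltas:
    - [0, 0.001, 0, 0]
    - [0, 0.001, 0, 0]
    - [0, 0, 0, 0]

```text
time: 7.35
tool_pos: [567.4, -0.4, 106.8]
tcp_rot: [-1.571, -0.0, -3.05]
contact_force: [-0.2, -0.3, -1.2]
grip_width: 29.0
```

Call:
arm_command:
  deltas:
    - [0, 0.001, 0, 0]
    - [0, 0.001, 0, 0]
    - [0, 0, 0, 0]

```text
time: 7.65
tool_pos: [567.4, -0.4, 104.8]
tcp_rot: [-1.571, -0.0, -3.05]
contact_force: [0.7, 0.1, -2.2]
grip_width: 28.7
```

Bottom is now ≈77.5 mm. I'll continue gently.

Call:
arm_command:
  deltas:
    - [0, 0.001, 0, 0]
    - [0, 0.001, 0, 0]
    - [0, 0, 0, 0]

```text
time: 7.95
tool_pos: [567.4, -0.4, 102.7]
tcp_rot: [-1.571, -0.0, -3.05]
contact_force: [-0.8, -0.0, -1.5]
grip_width: 29.7
```

Call:
arm_command:
  deltas:
    - [0, 0.001, 0, 0]
    - [0, 0, 0, 0]
    - [0, 0, 0, 0]

```text
time: 8.25
tool_pos: [567.5, -0.4, 101.9]
tcp_rot: [-1.571, -0.0, -3.05]
contact_force: [-0.2, -0.5, -1.5]
grip_width: 28.7
```

Call:
arm_command:
  deltas:
    - [0, 0.001, 0, 0]
    - [0, 0, 0, 0]
    - [0, 0, 0, 0]

```text
time: 8.55
tool_pos: [567.5, -0.4, 100.9]
tcp_rot: [-1.571, -0.0, -3.05]
contact_force: [-0.5, 0.1, -2.0]
grip_width: 29.3
```

Call:
arm_command:
  deltas:
    - [0, 0.001, 0, 0]
    - [0, 0, 0, 0]
    - [0, 0, 0, 0]

```text
time: 8.85
tool_pos: [567.5, -0.4, 99.9]
tcp_rot: [-1.571, -0.0, -3.05]
contact_force: [0.1, 0.4, -1.7]
grip_width: 29.0
```

Call:
arm_command:
  deltas:
    - [0, 0.001, 0, 0]
    - [0, 0, 0, 0]
    - [0, 0, 0, 0]

```text
time: 9.15
tool_pos: [567.6, -0.4, 99.1]
tcp_rot: [-1.571, 0.0, -3.05]
contact_force: [-0.3, -0.3, 0.4]
grip_width: 28.9
```

Call:
arm_command:
  deltas:
    - [0, 0.001, 0, 0]
    - [0, 0, 0, 0]
    - [0, 0, 0, 0]

```text
time: 9.45
tool_pos: [567.6, -0.4, 98.1]
tcp_rot: [-1.571, 0.0, -3.05]
contact_force: [0.2, -0.1, 1.8]
grip_width: 29.1
```

Contact at bottom ≈71.8 mm. This could be the bearing or the rim. I'll ease off 1 mm and feel sideways for the bore wall.

Call:
arm_command:
  deltas:
    - [0, -0.001, 0, 0]
    - [0, 0, 0.001, 0]
    - [0, 0, 0.001, 0]
    - [0, 0, 0, 0]
    - [0, 0, 0, 0]

```text
time: 9.95
tool_pos: [567.6, -2.5, 98.8]
tcp_rot: [-1.571, -0.0, -3.05]
contact_force: [-0.3, -0.0, -1.2]
grip_width: 29.1
```

Call:
arm_command:
  deltas:
    - [0, 0, 0.001, 0]
    - [0, 0, 0, 0]
    - [0, 0, 0, 0]

```text
time: 10.25
tool_pos: [567.8, -3.4, 98.9]
tcp_rot: [-1.571, 0.0, -3.05]
contact_force: [-0.0, -0.6, -1.7]
grip_width: 28.9
```

Call:
arm_command:
  deltas:
    - [0, 0, 0.001, 0]
    - [0, 0, 0, 0]
    - [0, 0, 0, 0]

```text
time: 10.55
tool_pos: [567.8, -4.3, 98.9]
tcp_rot: [-1.571, 0.0, -3.05]
contact_force: [-0.2, -0.3, -1.5]
grip_width: 28.9
```

Call:
arm_command:
  deltas:
    - [0, 0, 0.001, 0]
    - [0, 0, 0, 0]
    - [0, 0, 0, 0]

```text
time: 10.85
tool_pos: [567.9, -4.8, 98.9]
tcp_rot: [-1.572, -0.0, -3.05]
contact_force: [0.5, 4.2, -0.5]
grip_width: 28.8
```

Call:
arm_command:
  deltas:
    - [0, 0, 0.001, 0]
    - [0, 0, 0, 0]
    - [0, 0, 0, 0]

```text
time: 11.15
tool_pos: [567.9, -5.1, 98.9]
tcp_rot: [-1.573, -0.0, -3.05]
contact_force: [-1.0, 8.3, -0.1]
grip_width: 28.8
```

The wall is felt at y≈-4.4, so the spacer is inside the bore. Now the opposite side.

Call:
arm_command:
  deltas:
    - [0, 0, -0.003, 0]
    - [0, 0, -0.003, 0]
    - [0, 0, 0, 0]
    - [0, 0, 0, 0]

```text
time: 11.55
tool_pos: [567.5, -0.7, 98.9]
tcp_rot: [-1.57, 0.0, -3.05]
contact_force: [-0.5, 0.6, -1.6]
grip_width: 29.2
```

Call:
arm_command:
  deltas:
    - [0, 0, -0.001, 0]
    - [0, 0, 0, 0]
    - [0, 0, 0, 0]

```text
time: 11.85
tool_pos: [567.4, 0.5, 98.9]
tcp_rot: [-1.571, -0.0, -3.05]
contact_force: [0.1, -0.3, -1.9]
grip_width: 28.8
```

Call:
arm_command:
  deltas:
    - [0, 0, -0.001, 0]
    - [0, 0, 0, 0]
    - [0, 0, 0, 0]

```text
time: 12.15
tool_pos: [567.4, 1.1, 99.0]
tcp_rot: [-1.57, 0.0, -3.05]
contact_force: [-0.1, -4.2, -1.7]
grip_width: 28.9
```

Call:
arm_command:
  deltas:
    - [0, 0, -0.0005, 0]
    - [0, 0, 0, 0]
    - [0, 0, 0, 0]

```text
time: 12.45
tool_pos: [567.4, 1.3, 99.0]
tcp_rot: [-1.569, 0.0, -3.05]
contact_force: [1.3, -5.9, -2.1]
grip_width: 29.1
```

The bore walls are at y≈-4.4 and +0.6, so its centre is about -1.9. I'll centre there, lower and release.

Call:
arm_command:
  deltas:
    - [0, 0, 0.004, 0]
    - [0, 0, 0, 0]
    - [0, 0.0006, 0, 0]
    - [0, 0, 0, 0]
    - [0, 0, 0, 0]

```text
time: 12.95
tool_pos: [567.6, -1.6, 98.3]
tcp_rot: [-1.571, -0.0, -3.049]
contact_force: [-0.5, -0.9, -1.5]
grip_width: 29.0
```

Call:
arm_command:
  deltas:
    - [0, 0, 0, 0]
    - [0, 0, 0, 0]
    - [0, 0, 0, 0]
    - [0, 0, 0, 0]
    - [0, 0, 0, 0]
  claw: 95

```text
time: 13.45
tool_pos: [567.7, -1.9, 98.4]
tcp_rot: [-1.571, 0.0, -3.05]
contact_force: [-0.3, 0.1, 0.2]
grip_width: 57.0
```

Call:
arm_command:
  deltas:
    - [0, 0, 0, 0]
    - [0, 0, 0, 0]
    - [0, -0.02, 0, 0]
    - [0, -0.03, 0, 0]
    - [0, -0.03, 0, 0]

```text
time: 13.95
tool_pos: [567.3, -1.8, 178.9]
tcp_rot: [-1.571, -0.001, -3.05]
contact_force: [0.9, -0.0, -0.2]
grip_width: 57.3
```

Call:
arm_command:
  deltas:
    - [0.03, 0, 0, 0]
    - [0.035, 0, 0, 0]
    - [0.035, 0, 0, 0]
    - [0, 0.03, 0, 0]
    - [0, 0.03, 0, 0]

```text
time: 14.45
tool_pos: [468.1, -11.3, 119.0]
tcp_rot: [-1.57, 0.004, -3.05]
contact_force: [0.3, -0.5, -0.1]
grip_width: 57.7
```

Call:
arm_command:
  deltas:
    - [0, 0.015, 0, 0]
    - [0, 0, 0, 0]
    - [0, 0, 0, 0]

```text
time: 14.75
tool_pos: [468.3, -11.1, 103.7]
tcp_rot: [-1.571, 0.0, -3.05]
contact_force: [0.3, -0.9, 0.6]
grip_width: 57.8
```

```bash
python3 - <<'E'
from h import *
o=bot.get_obs();t=o["tool_pos"];print(t,o["contact_force"])
a=vision.capture("top");b=vision.capture("scene")
print([px(b,t+[0,0,d]) for d in (-8,0,-33)])
r=lambda i,u,v,ww,hh,s:cv2.resize(i[v:v+hh,u:u+ww,::-1],None,fx=s,fy=s,interpolation=cv2.INTER_CUBIC)
cv2.imwrite("pics/c5.png",np.hstack([r(b["img"],260,180,110,120,5),r(a["img"],290,180,60,150,4)]))
E
```

```text
[468.33281731 -11.10308753 103.68184721] [ 0.26432702 -0.90016396  0.57023253]
[array([308.67302969, 248.31563391]), array([308.55415741, 245.95058104]), array([309.03796476, 255.57629014])]
```

View pics/c5.png

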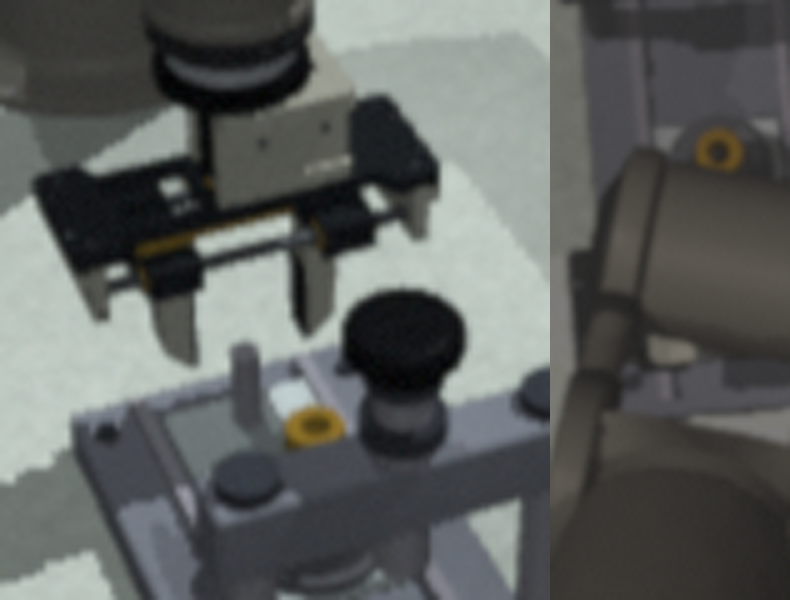

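The spacer stands upright in the hub (scene crop (315,425), top crop (718,150)), and the fingers straddle the handle post at (245,347). I'll lower and grip the handle.

Call:
arm_command:
  deltas:
    - [0, 0.01, 0, 0]
    - [0, 0.01, 0, 0]
    - [0, 0.01, 0, 0]
    - [0, 0, 0, 0]

```text
time: 15.25
tool_pos: [466.9, -10.9, 71.7]
tcp_rot: [-1.572, -0.003, -3.05]
contact_force: [0.6, -0.9, 0.2]
grip_width: 57.5
```

Call:
arm_command:
  deltas:
    - [0, 0, 0, 0]
    - [0, 0, 0, 0]
    - [0, 0, 0, 0]
    - [0, 0, 0, 0]
    - [0, 0, 0, 0]
  claw: 255

```text
time: 15.75
tool_pos: [468.2, -11.1, 73.5]
tcp_rot: [-1.571, 0.001, -3.05]
contact_force: [0.2, 0.9, -0.9]
grip_width: 22.3
```

Call:
arm_command:
  deltas:
    - [0, 0, 0, 0]
    - [0, 0, 0, 0]
    - [0, 0, 0, 0]

```text
time: 16.05
tool_pos: [468.1, -11.1, 73.5]
tcp_rot: [-1.571, 0.0, -3.05]
contact_force: [-1.1, 0.4, 1.1]
grip_width: 15.5
```

Call:
arm_command:
  deltas:
    - [-0.002, 0, 0, 0]
    - [-0.004, 0, 0, 0]
    - [-0.006, 0, 0, 0]
    - [-0.007, 0, 0, 0]
    - [-0.007, 0, 0, 0]

```text
time: 16.55
tool_pos: [493.9, -8.7, 73.4]
tcp_rot: [-1.571, -0.001, -3.05]
contact_force: [-3.7, -2.3, 5.7]
grip_width: 15.0
```

Call:
arm_command:
  deltas:
    - [-0.007, 0, 0, 0]
    - [-0.007, 0, 0, 0]
    - [-0.007, 0, 0, 0]
    - [-0.007, 0, 0, 0]
    - [-0.007, 0, 0, 0]

```text
time: 17.05
tool_pos: [528.8, -5.5, 73.4]
tcp_rot: [-1.571, -0.001, -3.05]
contact_force: [-4.8, -1.7, 5.9]
grip_width: 15.1
```

Call:
arm_command:
  deltas:
    - [-0.007, 0, 0, 0]
    - [-0.007, 0, 0, 0]
    - [-0.006, 0, 0, 0]
    - [-0.004, 0, 0, 0]
    - [-0.002, 0, 0, 0]

```text
time: 17.55
tool_pos: [555.0, -3.1, 73.4]
tcp_rot: [-1.571, 0.0, -3.05]
contact_force: [-2.8, -2.0, 5.3]
grip_width: 15.1
```

Call:
arm_command:
  deltas:
    - [-0.003, 0, 0, 0]
    - [-0.004, 0, 0, 0]
    - [-0.003, 0, 0, 0]
    - [0, 0, 0, 0]

```text
time: 17.95
tool_pos: [565.3, -2.2, 73.5]
tcp_rot: [-1.571, 0.001, -3.05]
contact_force: [-0.3, -1.4, 4.1]
grip_width: 14.8
```

Call:
arm_command:
  deltas:
    - [-0.002, 0, 0, 0]
    - [-0.002, 0, 0, 0]
    - [0, 0, 0, 0]

```text
time: 18.25
tool_pos: [568.9, -1.9, 73.5]
tcp_rot: [-1.571, 0.0, -3.05]
contact_force: [-1.5, -1.2, 4.7]
grip_width: 15.4
```

Call:
arm_command:
  deltas:
    - [-0.001, 0, 0, 0]
    - [-0.001, 0, 0, 0]
    - [0, 0, 0, 0]

```text
time: 18.55
tool_pos: [570.6, -1.7, 73.4]
tcp_rot: [-1.571, 0.0, -3.05]
contact_force: [-1.6, -1.6, 5.2]
grip_width: 15.5
```

Call:
arm_command:
  deltas:
    - [-0.001, 0, 0, 0]
    - [-0.001, 0, 0, 0]
    - [0, 0, 0, 0]

```text
time: 18.85
tool_pos: [572.6, -1.5, 73.5]
tcp_rot: [-1.571, 0.0, -3.05]
contact_force: [-3.2, -1.3, 5.0]
grip_width: 15.0
```

Call:
arm_command:
  deltas:
    - [-0.001, 0, 0, 0]
    - [-0.001, 0, 0, 0]
    - [0, 0, 0, 0]

```text
time: 19.15
tool_pos: [574.6, -1.3, 73.5]
tcp_rot: [-1.571, 0.0, -3.05]
contact_force: [-1.9, -2.3, 5.0]
grip_width: 15.2
```

Call:
arm_command:
  deltas:
    - [-0.001, 0, 0, 0]
    - [-0.001, 0, 0, 0]
    - [0, 0, 0, 0]

```text
time: 19.45
tool_pos: [575.2, -1.2, 73.4]
tcp_rot: [-1.571, -0.003, -3.049]
contact_force: [-7.3, -2.1, 8.4]
grip_width: 14.9
```

The end stop is felt: force rises while the tool stalls at x≈575. I'll nudge firm, release and lift.

Call:
arm_command:
  deltas:
    - [-0.001, 0, 0, 0]
    - [0, 0, 0, 0]
    - [0, 0, 0, 0]

```text
time: 19.75
tool_pos: [575.2, -1.3, 73.4]
tcp_rot: [-1.571, -0.005, -3.049]
contact_force: [-10.5, -2.8, 11.9]
grip_width: 14.9
```

Call:
arm_command:
  deltas:
    - [0, 0, 0, 0]
    - [0, 0, 0, 0]
    - [0, 0, 0, 0]
    - [0, 0, 0, 0]
    - [0, 0, 0, 0]
  claw: 95

```text
time: 20.25
tool_pos: [577.7, -0.9, 73.1]
tcp_rot: [-1.571, 0.0, -3.05]
contact_force: [0.3, 0.2, 0.0]
grip_width: 50.6
```

Call:
arm_command:
  deltas:
    - [0.001, 0, 0, 0]
    - [0, -0.01, 0, 0]
    - [0, -0.02, 0, 0]
    - [0, -0.03, 0, 0]
    - [0, -0.04, 0, 0]

```text
time: 20.75
tool_pos: [575.6, -0.9, 173.7]
tcp_rot: [-1.571, -0.003, -3.05]
contact_force: [1.3, -0.4, 0.2]
grip_width: 58.2
```

Call:
arm_command:
  deltas:
    - [0, -0.04, 0, 0]
    - [0, -0.04, 0, 0]
    - [0, -0.04, 0, 0]
    - [0, -0.03, 0, 0]
    - [0, 0, 0, 0]
  claw: 255

```text
time: 21.25
tool_pos: [577.9, -1.2, 329.3]
tcp_rot: [-1.568, 0.01, -3.05]
contact_force: [-0.5, 0.1, -0.2]
grip_width: 22.2
```

```bash
python3 - <<'E'
from h import *
o=bot.get_obs();t=o["tool_pos"];print(t,o["contact_force"],o["grip_width"])
a=vision.capture("top");b=vision.capture("scene")
r=lambda i,u,v,ww,hh,s:cv2.resize(i[v:v+hh,u:u+ww,::-1],None,fx=s,fy=s,interpolation=cv2.INTER_CUBIC)
cv2.imwrite("pics/c6.png",np.hstack([r(b["img"],260,200,110,120,5),r(a["img"],290,145,60,150,4)]))
E
```

```text
[577.93695624  -1.15987165 329.30995218] [-0.45677042  0.12979606 -0.17044127] 22.232161998909678
```

View pics/c6.png

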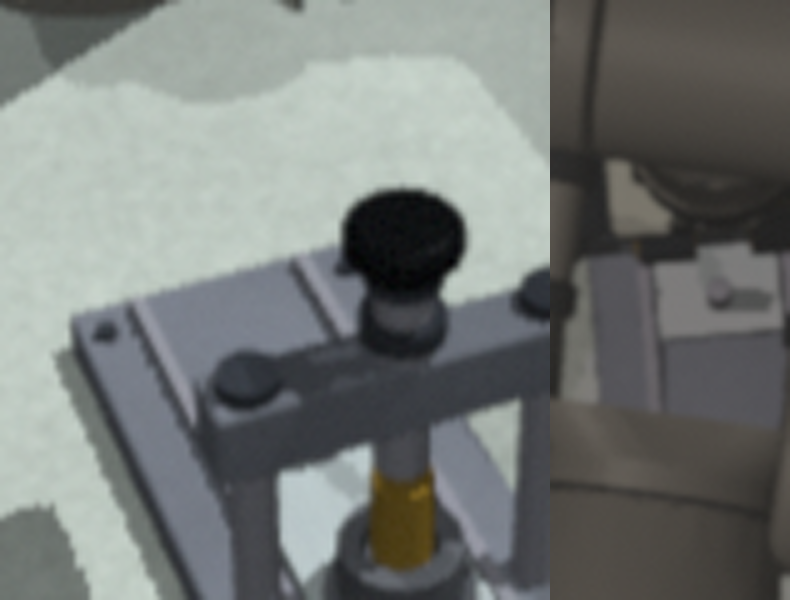

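The spacer stands upright in the hub at crop (403,520), directly under the plunger, with the knob still up. Moving above the knob with closed fingers.

Call:
arm_command:
  deltas:
    - [-0.02, 0, 0, 0]
    - [-0.025, 0, 0, 0]
    - [-0.025, 0, 0, 0]
    - [-0.025, 0, 0, 0]
    - [0, 0, 0, 0]

```text
time: 21.85
tool_pos: [672.4, 7.9, 319.5]
tcp_rot: [-1.572, -0.005, -3.049]
contact_force: [-0.5, 0.5, -0.4]
grip_width: 0.3
```

Call:
arm_command:
  deltas:
    - [0, 0.015, 0, 0]
    - [0, 0.015, 0, 0]
    - [0, 0, 0, 0]
    - [0, 0, 0, 0]
    - [0, 0, 0, 0]

```text
time: 22.35
tool_pos: [671.1, 7.6, 294.2]
tcp_rot: [-1.57, 0.001, -3.05]
contact_force: [0.7, -0.4, -0.1]
grip_width: 0.3
```

```bash
python3 - <<'E'
from h import *
o=bot.get_obs();t=o["tool_pos"];print(t,o["contact_force"],o["grip_width"])
b=vision.capture("scene")
print([px(b,t+[0,0,d]) for d in (-8,-24)])
r=lambda i,u,v,ww,hh,s:cv2.resize(i[v:v+hh,u:u+ww,::-1],None,fx=s,fy=s,interpolation=cv2.INTER_CUBIC)
cv2.imwrite("pics/c7.png",r(b["img"],280,180,120,100,5))
E
```

```text
[671.14063273   7.61256083 294.22539075] [ 0.65125333 -0.37541841 -0.13155731] 0.33341414259578295
[array([340.07256411, 236.17528459]), array([340.02779777, 242.33941123])]
```

View pics/c7.png

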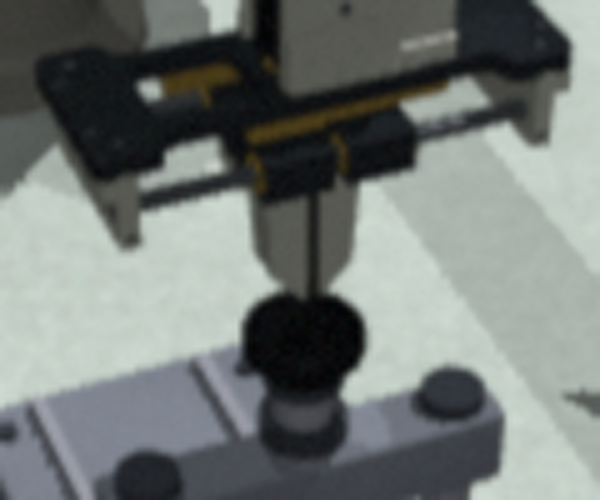

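The closed fingertips are centred over the knob at crop (310,300). Descending to feel for contact.

Call:
arm_command:
  deltas:
    - [0, 0.006, 0, 0]
    - [0, 0.006, 0, 0]
    - [0, 0.002, 0, 0]
    - [0, 0, 0, 0]
    - [0, 0, 0, 0]

```text
time: 22.9
tool_pos: [671.2, 7.7, 279.3]
tcp_rot: [-1.571, -0.0, -3.05]
contact_force: [0.5, 0.2, 1.2]
grip_width: 0.4
```

Call:
arm_command:
  deltas:
    - [0, 0.002, 0, 0]
    - [0, 0.002, 0, 0]
    - [0, 0, 0, 0]
    - [0, 0, 0, 0]

```text
time: 23.3
tool_pos: [671.3, 7.7, 275.9]
tcp_rot: [-1.571, 0.001, -3.05]
contact_force: [-0.5, -0.0, 3.1]
grip_width: 0.3
```

Call:
arm_command:
  deltas:
    - [0, 0.002, 0, 0]
    - [0, 0.002, 0, 0]
    - [0, 0, 0, 0]
    - [0, 0, 0, 0]

```text
time: 23.7
tool_pos: [671.3, 7.7, 271.4]
tcp_rot: [-1.571, 0.0, -3.05]
contact_force: [0.0, -0.4, 3.1]
grip_width: -0.2
```

Call:
arm_command:
  deltas:
    - [0, 0.002, 0, 0]
    - [0, 0.002, 0, 0]
    - [0, 0, 0, 0]
    - [0, 0, 0, 0]

```text
time: 24.1
tool_pos: [671.3, 7.6, 267.3]
tcp_rot: [-1.571, 0.0, -3.05]
contact_force: [0.3, -0.3, 4.5]
grip_width: 0.4
```

Call:
arm_command:
  deltas:
    - [0, 0.001, 0, 0]
    - [0, 0.001, 0, 0]
    - [0, 0, 0, 0]

```text
time: 24.4
tool_pos: [671.3, 7.7, 265.7]
tcp_rot: [-1.571, 0.001, -3.05]
contact_force: [0.5, -0.0, 6.4]
grip_width: -0.1
```

Call:
arm_command:
  deltas:
    - [0, 0.001, 0, 0]
    - [0, 0, 0, 0]
    - [0, 0, 0, 0]

```text
time: 24.7
tool_pos: [671.3, 7.7, 264.8]
tcp_rot: [-1.571, 0.001, -3.05]
contact_force: [-0.3, -1.4, 6.3]
grip_width: 0.5
```

Travel ≈12 mm. Now 1 mm steps, watching for the climb.

Call:
arm_command:
  deltas:
    - [0, 0.001, 0, 0]
    - [0, 0, 0, 0]
    - [0, 0, 0, 0]

```text
time: 25.0
tool_pos: [671.3, 7.7, 263.9]
tcp_rot: [-1.571, 0.001, -3.05]
contact_force: [-0.1, -0.0, 6.3]
grip_width: 0.3
```

Call:
arm_command:
  deltas:
    - [0, 0.001, 0, 0]
    - [0, 0, 0, 0]
    - [0, 0, 0, 0]

```text
time: 25.3
tool_pos: [671.3, 7.6, 262.9]
tcp_rot: [-1.571, 0.001, -3.05]
contact_force: [-0.6, -0.6, 7.0]
grip_width: 0.5
```

Call:
arm_command:
  deltas:
    - [0, 0.001, 0, 0]
    - [0, 0, 0, 0]
    - [0, 0, 0, 0]

```text
time: 25.6
tool_pos: [671.3, 7.7, 261.9]
tcp_rot: [-1.57, 0.001, -3.05]
contact_force: [0.2, 0.1, 6.7]
grip_width: 0.7
```

Call:
arm_command:
  deltas:
    - [0, 0.001, 0, 0]
    - [0, 0, 0, 0]
    - [0, 0, 0, 0]

```text
time: 25.9
tool_pos: [671.3, 7.7, 261.0]
tcp_rot: [-1.57, 0.001, -3.05]
contact_force: [-0.6, -0.4, 6.9]
grip_width: 0.5
```

Call:
arm_command:
  deltas:
    - [0, 0.001, 0, 0]
    - [0, 0, 0, 0]
    - [0, 0, 0, 0]

```text
time: 26.2
tool_pos: [671.3, 7.6, 260.0]
tcp_rot: [-1.57, 0.001, -3.05]
contact_force: [-1.0, 0.8, 7.9]
grip_width: 0.4
```

Call:
arm_command:
  deltas:
    - [0, 0.0007, 0, 0]
    - [0, 0, 0, 0]
    - [0, 0, 0, 0]

```text
time: 26.5
tool_pos: [671.3, 7.7, 259.4]
tcp_rot: [-1.57, 0.001, -3.05]
contact_force: [0.2, -0.8, 7.7]
grip_width: 0.3
```

Call:
arm_command:
  deltas:
    - [0, 0.001, 0, 0]
    - [0, 0, 0, 0]
    - [0, 0, 0, 0]

```text
time: 26.8
tool_pos: [671.3, 7.7, 258.4]
tcp_rot: [-1.57, 0.001, -3.05]
contact_force: [-0.4, -1.1, 6.6]
grip_width: 0.5
```

Call:
arm_command:
  deltas:
    - [0, 0.0007, 0, 0]
    - [0, 0, 0, 0]
    - [0, 0, 0, 0]

```text
time: 27.1
tool_pos: [671.3, 7.7, 258.3]
tcp_rot: [-1.57, 0.002, -3.05]
contact_force: [-1.5, 0.5, 9.4]
grip_width: 0.3
```

The tool stalls at 258.3 and the force climbs, so this is the stop. Building force carefully.

Call:
arm_command:
  deltas:
    - [0, 0.0007, 0, 0]
    - [0, 0, 0, 0]
    - [0, 0, 0, 0]

```text
time: 27.4
tool_pos: [671.3, 7.7, 258.2]
tcp_rot: [-1.57, 0.002, -3.05]
contact_force: [-3.1, -0.4, 12.3]
grip_width: 0.5
```

Call:
arm_command:
  deltas:
    - [0, 0.0005, 0, 0]
    - [0, 0, 0, 0]
    - [0, 0, 0, 0]

```text
time: 27.7
tool_pos: [671.4, 7.6, 258.3]
tcp_rot: [-1.57, 0.003, -3.05]
contact_force: [-2.4, 0.5, 14.1]
grip_width: 0.3
```

Call:
arm_command:
  deltas:
    - [0, 0.0008, 0, 0]
    - [0, 0, 0, 0]
    - [0, 0, 0, 0]

```text
time: 28.0
tool_pos: [671.4, 7.6, 258.3]
tcp_rot: [-1.57, 0.004, -3.05]
contact_force: [-3.1, 0.7, 16.9]
grip_width: -0.0
```

Call:
arm_command:
  deltas:
    - [0, 0.0006, 0, 0]
    - [0, 0, 0, 0]
    - [0, 0, 0, 0]

```text
time: 28.3
tool_pos: [671.4, 7.7, 258.2]
tcp_rot: [-1.57, 0.004, -3.05]
contact_force: [-5.0, 0.4, 19.6]
grip_width: 0.4
```

Steady at ~20 N. I'll hold for just over a second, then rise slowly.

Call:
arm_command:
  deltas:
    - [0, 0, 0, 0]
    - [0, 0, 0, 0]
    - [0, 0, 0, 0]
    - [0, 0, 0, 0]
    - [0, 0, 0, 0]

```text
time: 28.8
tool_pos: [671.4, 7.7, 258.2]
tcp_rot: [-1.57, 0.004, -3.05]
contact_force: [-5.0, 0.1, 20.3]
grip_width: 0.4
```

Call:
arm_command:
  deltas:
    - [0, 0, 0, 0]
    - [0, 0, 0, 0]
    - [0, 0, 0, 0]
    - [0, 0, 0, 0]
    - [0, 0, 0, 0]

```text
time: 29.3
tool_pos: [671.4, 7.7, 258.2]
tcp_rot: [-1.57, 0.005, -3.05]
contact_force: [-5.5, 0.2, 19.6]
grip_width: 0.5
```

Call:
arm_command:
  deltas:
    - [0, 0, 0, 0]
    - [0, 0, 0, 0]
    - [0, -0.002, 0, 0]
    - [0, -0.003, 0, 0]
    - [0, -0.004, 0, 0]

```text
time: 29.8
tool_pos: [671.3, 7.7, 263.6]
tcp_rot: [-1.571, 0.001, -3.05]
contact_force: [1.0, 0.9, 4.4]
grip_width: 0.4
```

Call:
arm_command:
  deltas:
    - [0, -0.005, 0, 0]
    - [0, -0.005, 0, 0]
    - [0, -0.005, 0, 0]
    - [0, -0.01, 0, 0]
    - [0, -0.03, 0, 0]

```text
time: 30.3
tool_pos: [669.8, 7.8, 315.4]
tcp_rot: [-1.572, -0.008, -3.05]
contact_force: [1.0, 0.2, -0.4]
grip_width: 0.4
```

Call:
arm_command:
  deltas:
    - [0, -0.02, 0, 0]
    - [0.04, 0, 0, 0]
    - [0.04, 0, 0, 0]
    - [0.04, 0, 0, 0]
    - [0, 0, 0, 0]

```text
time: 30.8
tool_pos: [546.8, -3.1, 338.5]
tcp_rot: [-1.571, -0.005, -3.05]
contact_force: [-0.0, 0.4, 0.0]
grip_width: 0.7
```

```bash
python3 - <<'E'
from h import *
o=bot.get_obs();print(o["time"],o["tool_pos"],o["contact_force"])
b=vision.capture("scene")
r=lambda i,u,v,ww,hh,s:cv2.resize(i[v:v+hh,u:u+ww,::-1],None,fx=s,fy=s,interpolation=cv2.INTER_CUBIC)
cv2.imwrite("pics/c8.png",np.hstack([r(b["img"],260,200,110,120,5)]))
E
```

```text
30.8 [546.78546708  -3.13018092 338.50024775] [-0.03540498  0.44132136  0.02377879]
```

View pics/c8.png

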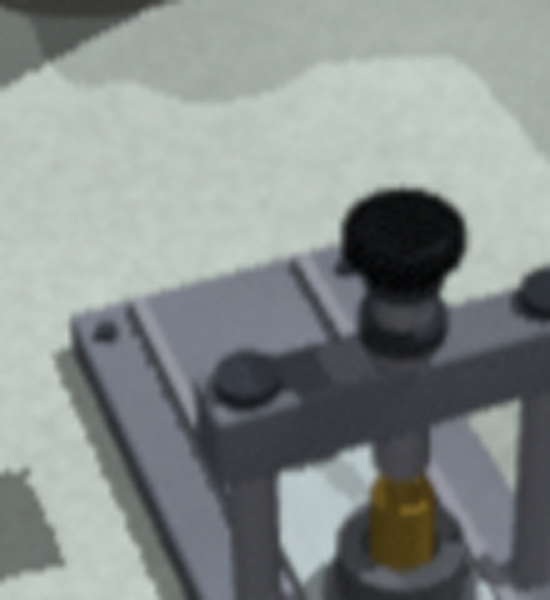

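The knob is back at its rest position and the spacer is upright in the hub at crop (403,525), now below the plunger tip. I'll put a number on how far it dropped before handing in.

```bash
python3 - <<'E'
from h import *
A,B=cv2.imread("pics/c6.png"),cv2.imread("pics/c8.png")
for I in (A,B):
    m=cv2.inRange(cv2.cvtColor(I[440:,350:460],cv2.COLOR_BGR2HSV),(12,110,50),(30,255,255)); ys,xs=np.where(m); print("brass",ys.min()+440,ys.max()+440,xs.min()+350,xs.max()+350)
b=vision.capture("scene")
print("10 mm =",5*(px(b,[673,8,110])-px(b,[673,8,120])))
k=cv2.matchTemplate(B,A[180:330,330:480],cv2.TM_CCOEFF_NORMED); print("knob shift",cv2.minMaxLoc(k)[1],cv2.minMaxLoc(k)[3])
for z in (100,105,110,115,120): print(z,5*(px(b,[673,8,z])-[260,200]))
E
```

```text
brass 473 568 370 434
brass 477 568 370 434
10 mm = [-0.12608594 15.53493979]
knob shift 0.9994786381721497 (330, 180)
100 [400.1121584 504.4727364]
105 [400.17422582 496.82546375]
110 [400.23668054 489.13047177]
115 [400.2995262  481.38731241]
120 [400.36276649 473.59553198]
```

```bash
python3 -c "
from h import *
print(job.close_job())"
```

```text
the job is handed in; nothing more can be done
None
```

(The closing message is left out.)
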